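Lock the depth gauge at the biscuit base of a cake tin

TASK

The bridge depth gauge across the deep cake tin measures how far down the baked biscuit base lies. Take the gauge's T-shaped knob, lower the probe until its sprung foot rests lightly on the base (a few newtons, its little spring never driven hard to its stop), and while keeping it down there twist the knob clockwise as far as it goes, so that the probe stays locked with its foot on the base when you let go. Leave the other things on the table as they are.

Things in the scene. Friction and masses are not known exactly. Their poses are not given: they have to be found in the camera images.
- tin: Deep round cake tin of bare aluminium, fixed, 180 mm across, 75 mm high, open at the top. Origin: centre of its underside, on the table. A rigid baked biscuit base lies in it, its top flat and level but anywhere from 12 to 42 mm above the tin's underside; that height is not reported. The base bears at most 8 N from the probe.
- gauge: Steel bridge depth gauge, clamped across the tin's rim, immovable: a bar 32 mm wide, 12 mm thick, 237 mm long along its own y, with an upright sleeve 35 mm across in the middle. Origin: on the sleeve's axis at the bar's underside, 75 mm above the table; z up. A small white sprung foot hangs below on the rod, its underside 6 mm under this origin when the rod is fully up.
- sleeve (a point): Centre of the sleeve's top, 45 mm above the gauge's origin. A vertical 16 mm rod slides through it, travelling 66 mm down against about 2 to 3 N of friction and return spring in all. The foot's own spring adds 1.5 N per mm from first touch, over 5 mm, then is solid. If let go unlocked, rod and foot spring back. The foot does not turn with the knob.
- knob (a point): Centre of the gauge's T-shaped knob on top of the rod: black plastic bar 50 mm long (own x), 14 mm thick (own y: pinch it this way from above), 32 mm high, over a 22 mm round collar. z up along the rod. It goes down with the probe and turns with the lock; rod fully up, it is 216 mm above the table. Free on all sides and above.
- lock (a joint): Turn of knob and rod about the vertical, rad, growing clockwise seen from above; 0 is fully open, the end stop at 1.3 is fully locked. It starts between 0 and 0.3. From about 0.5 on, a cam in the sleeve clamps the rod (turning takes under 0.3 N m); the rod slides freely only below 0.45. Locked, it still slips if pulled with 6 N or more, so open the hand without lifting.
- near_slice: Slice of tart standing near the tin, about 100 mm long, 70 mm wide at the crust and 32 mm high; not to be moved. Origin: in the middle of its length, on the underside.
- spare_ring: Thin steel pastry ring near the tin, 90 mm across, 30 mm high; not to be moved. Origin: centre of its underside.
- phone: Flat black phone near the tin, 72 by 146 by 9 mm; not to be moved. Origin: centre of its underside.

How it is judged:
On the way, in this order (a step that is already met when the one before it is completed fails the run):
1. the probe, still unlocked, is lowered until its foot rests on the biscuit base (contact force between gauge and tin above 0.5 N and value of joint lock below 0.45 rad), for 0.2 s.
2. the knob is turned to its locked position with the foot still pressing on the base (contact force between gauge and tin above 0.5 N and value of joint lock above 1.15 rad), for 0.2 s.
At the end, for the whole second after the job is handed in: The knob is released with its lock past 1.15 rad, and the probe, held by the lock alone, still presses its foot on the biscuit base with 0.5 to 6.5 N (all of step 2 and contact force between gauge and tin below 6.5 N); the robot touches nothing.
It fails at once if the foot is pressed on the biscuit base with more than 8 N (contact force between gauge and tin above 8 N).
It fails at once if the tart slice, pastry ring or phone beside the tin is moved by more than 20 mm (distance of any of near_slice, spare_ring, phone from where it was at the start of the episode above 0.02 m).
It also fails if it takes over 64 s, if anything falls off the work surface, if the arm or the gripper's body presses on something with over 40 N, if the wrist force passes 120 N, or if a joint passes its speed limit or range.

ROBOT

A 6-joint arm with a two-finger parallel gripper is mounted at the origin on the work surface. World frame = base frame: x ahead of the robot, y to its left, z up, the work surface at z = 0. Lengths are in m, angles in rad, forces in N, time in s.
With the tool pointing down it reaches from about 0.3 to 0.775 m from the base axis. Payload 14.6 kg.
Tool frame: the origin (TCP) lies at the very end of the fingers, on their centre line; the grasp point (between the pads) lies 19 mm behind it; z points along the fingers, y is the line along which they close (so a half turn about z gives the same grasp; the last joint's range is limited). The gripper opens to 94 mm and grips with 3 to 60 N. Pads are 16 mm wide; open, the fingers measure 119 mm over their backs; the gripper's body (75 mm by 177 mm) begins 78 mm behind the grasp point.
Start: joints at [-1.281, 0.3, 1.521, -0, 1.321, -0.067], TCP at [0.192, -0.515, 0.205] pointing down, gripper open.
Joint ranges: [-3.03, 3.03], [-0.79, 2.21], [0.23, 2.52], [-1.04, 4.18], [0, 3.07], [-2.55, 2.55]. Speed limits (rad/s): [2.22, 2.22, 2.57, 3.14, 3.14, 3.14].

INTERFACE

Orientations are given as [roll, pitch, yaw] about the fixed x, y, z axes, in that order (R = Rz(yaw) Ry(pitch) Rx(roll)).
In Python, from station import ctrl gives the robot as it stands.
- The arm moves only by the tool move_arm, never from a script. Its argument "increments" is a list of rows, each a list of 7 numbers: the opening, from 0 (shut) to 1 (fully open), then the shift along the tool's x, y, z in units of 50 mm (1.0 is 50 mm), then the turn, a rotation vector about the tool's x, y, z in rad. In form: [[claw, tx, ty, tz, rx, ry, rz], ...]. A call has 1 to 20 rows; each row shifts and turns the commanded pose from where the row before left it, along the tool's axes as they then stand; what a row does not reach is not made up. A row lasts 1/10 s, in which the tool goes at most 50 mm and 8.59 degrees, less where a joint would pass 70% of its speed; a pose out of reach is approached as far as the arm can. A call is refused whole if a number of a shift passes 1 or a number of a turn 0.15, either way. A call with a gripper value outside its range is refused whole. The fingers move at their own pace and stop on an object; "force" is the grip in N (left out, the last holds). Time passes only in rows, so rows that do not move let the fingers close. It gives the time, the measured TCP pose, the force, the opening and the grip force at its end, in the units of the state.
- ctrl.get_obs(): the state, without advancing time (a new reading comes with each control period).
- ctrl.camera(name): name is "side" or "top"; returns a dict with "color" (400x640x3 uint8, blue, green, red), "K" (3x3 intrinsics, pixels), "distortion" ([k1, k2, p1, p2, k3] as OpenCV has them; the pictures are not rectified), "pose" (4x4, takes a point from camera to world coordinates). Camera axes: x right, y down, z forward; pixel columns grow to the right and rows downward; lengths in m; the calibration is good to about 2 mm. A picture is of the moment at which its call begins. There is no depth.
- ctrl.hand_in(): hands the job in; it is judged then, once.
Trained networks look in a picture, given as the dict that the camera call returned (one of the last four; its "shot" number tells which), for a name from the list of things; names that differ only in an ending like _2 or _b are one class to them, and where a whole thing is asked for, a point or a joint stands for the part that bears it (a point fixed in the world has none). Each returns a list of dicts, best first, with "conf" (0 to 1); they miss things now and then, are a little off and sometimes report something else, mostly with a low value. They report only what shows in the picture. A call takes as long as a camera call.
- ctrl.cut_out(name, picture): "mask" (400x640 bool, what is visible of it) and "centre" ([row, column] in pixels, amid what is visible of it).
The state is a dict: "time_s": time; "qpos": joint angles; "joint_vel": joint speeds; "tau": joint torques, N m; "ee_pos": TCP position; "eef_rot": TCP orientation; "force": force on the tool from outside, world axes, zero at the start; "moment": the same for the moment, N m; "grip_width": finger opening in m; "grip_force": force on a finger pad.
Only numpy, scipy, OpenCV 4.12 (cv2) and the standard library are available. Lean on these libraries where they do the work, as an engineer would, in place of code of your own. Each camera call takes 0.05 s, during which the arm holds its last target. There are 200 camera calls.

## Working session

There is one attempt and no reset: what is moved stays moved. The work goes in short steps, Python scripts to look and compute and a tool call to move; the robot and the scene stay as the last step left them, time stands still between calls to the robot, and variables do not carry over. Pictures are saved under pics/ and viewed, at most 10 in all, crops included, and the job is handed in when it is done.

Besides the shell and the picture viewer there is one more tool, called after "Call:" as name(argument=value, ...) on one line, values as JSON. move_arm: Moves the arm, as the interface text tells. Its arguments: {"type":"object","properties":{"increments":{"type":"array","items":{"type":"array","items":{"type":"number"}}},"force":{"type":"number"}},"required":["increments"]}

```bash
mkdir -p pics; cat > h.py <<'E'
import numpy as np, cv2
from station import ctrl
def ray(p,uv):
    q=cv2.undistortPoints(np.array([[uv]],float),p["K"],np.array(p["distortion"],float))[0,0]
    T=np.array(p["pose"]); return T[:3,3],T[:3,:3]@np.array([q[0],q[1],1.])
def at_z(p,uv,z):
    o,d=ray(p,uv); return o+d*(z-o[2])/d[2]
def proj(p,X):
    T=np.linalg.inv(np.array(p["pose"])); r,_=cv2.Rodrigues(T[:3,:3])
    return cv2.projectPoints(np.array(X,float).reshape(-1,3),r,T[:3,3],p["K"],np.array(p["distortion"],float))[0][:,0]
def tri(a,b):
    (o,d),(q,e)=a,b; s=np.linalg.lstsq(np.c_[d,-e],q-o,rcond=None)[0]
    return (o+d*s[0]+q+e*s[1])/2, np.linalg.norm(o+d*s[0]-q-e*s[1])
E
python3 - <<'E'
from h import *
P={}
for c in("top","side"):
    p=ctrl.camera(c);P[c]=p;cv2.imwrite(f"pics/{c}0.png",p["color"])
    print(c,np.round(p["pose"],3).tolist())
    for n in("knob","gauge","sleeve","tin","near_slice","spare_ring","phone"):
        r=ctrl.cut_out(n,p)
        for k in r[:1]:
            m=k["mask"].astype(np.uint8); print(n,round(k["conf"],2),np.round(k["centre"],1),m.sum(),cv2.minAreaRect(cv2.findNonZero(m)) if m.sum() else 0)
            if n=="knob": print("  at z.232",at_z(p,k["centre"][::-1],.232))
print(ctrl.get_obs())
E
```

```text
top [[-0.012, -0.984, 0.178, 0.461], [-1.0, 0.012, -0.005, -0.056], [0.003, -0.178, -0.984, 0.804], [0.0, 0.0, 0.0, 1.0]]
knob 0.76 [210.2 290. ] 330 ((292.6000061035156, 209.2000274658203), (33.093807220458984, 12.521980285644531), 63.43495178222656)
  at z.232 [ 0.54250227 -0.01332624  0.232     ]
gauge 0.85 [217.4 296.4] 2388 ((292.6145935058594, 211.23516845703125), (37.58740234375, 131.16831970214844), 62.049034118652344)
sleeve 0.81 [220.1 295.5] 2354 ((292.0408020019531, 211.53717041015625), (37.48285675048828, 130.35240173339844), 60.75117111206055)
tin 0.62 [231.4 292.6] 5037 ((294.3807067871094, 221.27333068847656), (93.14929962158203, 90.4013900756836), 62.241458892822266)
near_slice 0.72 [196.5 387.5] 843 ((390.96478271484375, 203.25726318359375), (29.695619583129883, 43.0296630859375), 14.931416511535645)
spare_ring 0.58 [146.1 265.3] 425 ((269.5, 161.0), (42.0, 41.0), 90.0)
phone 0.67 [287.7 338.5] 2531 ((338.151123046875, 286.2098693847656), (36.634246826171875, 72.4295425415039), 71.17529296875)
side [[-0.968, -0.202, 0.147, 0.43], [-0.249, 0.73, -0.636, 0.539], [0.02
[... 789 characters left out ...]
2567138672), 75.96376037597656)
{'time_s': 0.8, 'qpos': array([-1.28059627e+00,  2.99877228e-01,  1.52097915e+00, -3.43226661e-05,
        1.32068845e+00, -6.66282371e-02]), 'joint_vel': array([-0.00043755,  0.00100326,  0.00083255, -0.00306836,  0.00067425,
        0.0009277 ]), 'tau': array([-5.64589991e-04, -5.31626844e+01, -3.52907860e+01,  7.08092633e-02,
        2.13043723e-02, -2.08504599e-05]), 'ee_pos': array([ 0.19209202, -0.51536655,  0.20546691]), 'eef_rot': array([3.14154716e+00, 3.63650622e-05, 3.56836788e-01]), 'force': array([ 0.49823874, -0.59816584, -0.42364277]), 'moment': array([-0.01152927, -0.00064858, -0.0406633 ]), 'grip_force': 0.0, 'grip_width': 0.09427360506919955}
```

```bash
python3 - <<'E'
import cv2,numpy as np
a=cv2.imread("pics/top0.png")[120:330,190:450];b=cv2.imread("pics/side0.png")[140:320,220:440]
a=cv2.resize(a,None,fx=3,fy=3)[:600,:780];cv2.imwrite("pics/tc.png",a);cv2.imwrite("pics/sc.png",cv2.resize(b,None,fx=3,fy=3))
E
```

```text
(no output)
```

View pics/tc.png

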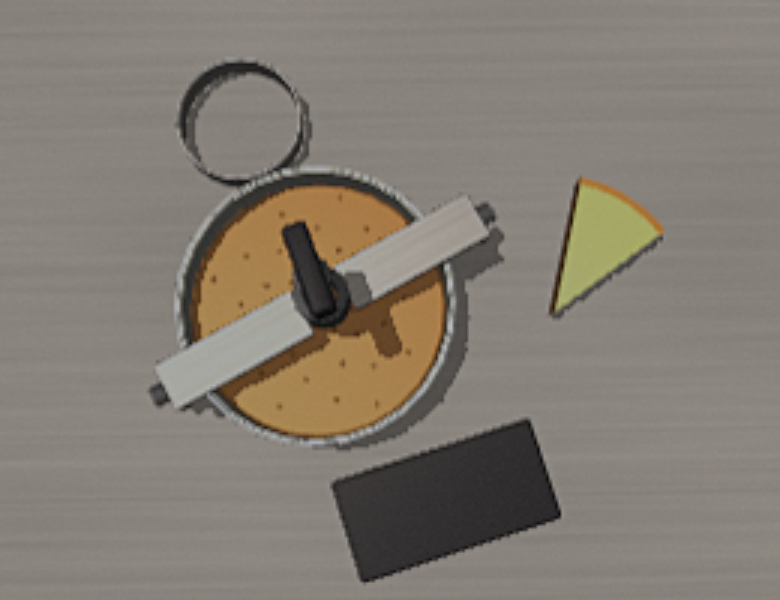

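View pics/sc.png

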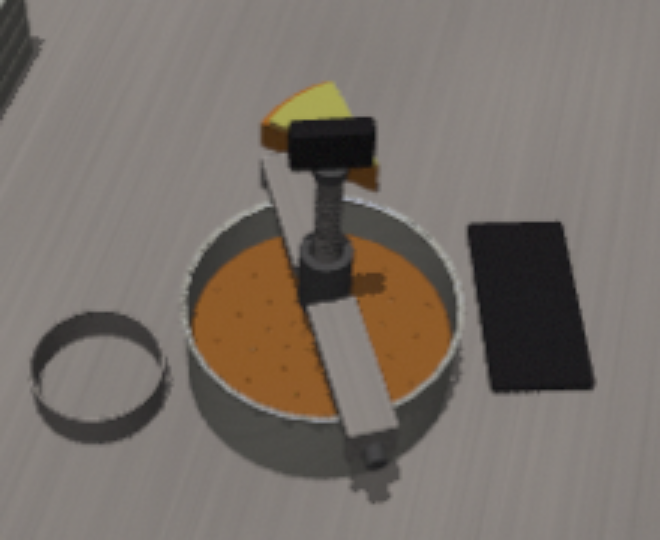

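```bash
python3 - <<'E'
from h import *
t=ctrl.camera("top");s=ctrl.camera("side")
c=lambda x,y:(190+x/3-.33,120+y/3-.33); d=lambda x,y:(220+x/3-.33,140+y/3-.33)
A=at_z(t,c(294,225),.232);B=at_z(t,c(323,310),.232)
print(A,B,(A+B)/2,np.linalg.norm(A-B),np.arctan2(*(A-B)[1::-1]))
print("bar ctr",np.mean([at_z(t,c(*q),.087) for q in((157,366),(177,408),(470,196),(492,234))],0))
print("side bar c",at_z(s,d(332,145),.216),"sleeve top",at_z(s,d(327,252),.12))
print("tri",tri(ray(t,c(308.5,267)),ray(s,d(332,125))))
# dark mask of knob in top picture, cut to top-face region
for sc,p in(("t",t),("s",s)):
    r=ctrl.cut_out("knob",p)[0]["mask"]; ys,xs=np.nonzero(r); print(sc,xs.min(),xs.max(),ys.min(),ys.max())
# model overlay: fit knob box
def box(x,y,a):
    R=np.array([[np.cos(a),-np.sin(a)],[np.sin(a),np.cos(a)]])
    return np.array([[*(np.array([x,y])+R@[u*.025,v*.007]),z] for z in(.2,.232) for u,v in((1,1),(1,-1),(-1,-1),(-1,1))])
from scipy.optimize import minimize
gm={}
for k,p in(("t",t),("s",s)):
    g=cv2.cvtColor(p["color"],cv2.COLOR_BGR2GRAY); gm[k]=(g<45).astype(np.uint8)
def cost(v,full=False):
    tot=0
    for k,p in(("t",t),("s",s)):
        h=cv2.convexHull((proj(p,box(*v))*16).astype(np.int32)+8)
        m=np.zeros((400,640),np.uint8);cv2.fillPoly(m,[h],1,shift=4)
        # sum inside dark minus inside bright; ring outside should be bright
        o=cv2.dilate(m,np.ones((7,7)))-m
        if k=="s": o[int(h[:,0,1].max()/16)-3:]=0
        tot+=(m*(1-gm[k])).sum()+.5*(o*gm[k]).sum()
    return tot
best=min(((cost((x,y,a)),x,y,a) for x in np.arange(.52,.56,.002) for y in np.arange(-.02,.012,.002) for a in np.arange(-.4,.8,.05)))
print(best); b=minimize(cost,best[1:],method="Nelder-Mead",options=dict(initial_simplex=np.array(best[1:])+np.array([[0,0,0],[.003,0,0],[0,.003,0],[0,0,.08]])));print(b.x,b.fun)
im=[]
for p in(t,s):
    i=p["color"].copy();u=proj(p,box(*b.x)).astype(int);cx,cy=u.mean(0).astype(int)
    for q in(u[:4],u[4:]):cv2.polylines(i,[q.reshape(-1,1,2)],True,(0,255,0))
    im.append(cv2.resize(i[cy-45:cy+45,cx-45:cx+45],(390,390),interpolation=0))
cv2.imwrite("pics/fit.png",np.hstack(im))
E
```

```text
[ 0.5669602  -0.00965931  0.232     ] [ 0.52250844 -0.02462704  0.232     ] [ 0.54473432 -0.01714318  0.232     ] 0.04690406737827765 0.3247941829384374
bar ctr [ 0.54465677 -0.01853977  0.087     ]
side bar c [ 0.54177905 -0.01653308  0.216     ] sleeve top [ 0.54090001 -0.01479178  0.12      ]
tri (array([ 0.54370179, -0.01724252,  0.23181898]), np.float64(0.002317419047859845))
t 283 301 193 225
s 317 344 179 226
(np.float64(301.5), np.float64(0.544), np.float64(-0.018000000000000002), np.float64(0.3999999999999998))
[ 0.54371875 -0.01790625  0.40916667] 297.0
```

View pics/fit.png

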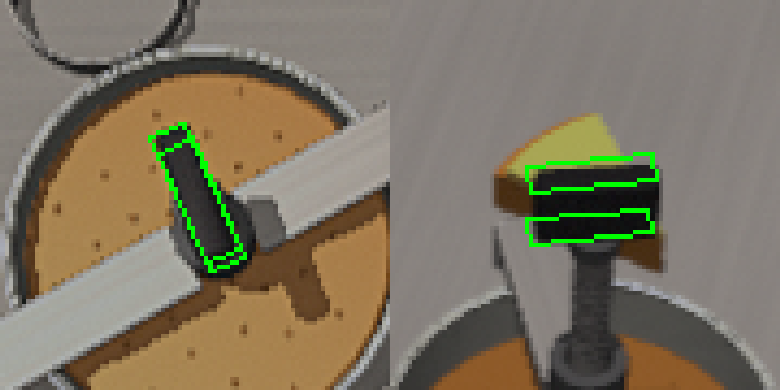

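Call:
move_arm(increments=[[1, 0, 0, -0.5, 0, 0, 0], [1, 0, 0, -0.5, 0, 0, 0], [1, 0, 0, -0.5, 0, 0, 0], [1, 0, 0, -0.5, 0, 0, 0], [1, 0.63, -0.43, 0, 0, 0, 0], [1, 0.63, -0.43, 0, 0, 0, 0], [1, 0.63, -0.43, 0, 0, 0, 0], [1, 0.63, -0.43, 0, 0, 0, 0], [1, 0.63, -0.43, 0, 0, 0, 0], [1, 0.63, -0.43, 0, 0, 0, 0], [1, 0.63, -0.43, 0, 0, 0, 0], [1, 0.63, -0.43, 0, 0, 0, 0], [1, 0.63, -0.43, 0, 0, 0, 0], [1, 0.63, -0.43, 0, 0, 0, 0], [1, 0.63, -0.43, 0, 0, 0, 0], [1, 0.63, -0.43, 0, 0, 0, 0], [1, 0.63, -0.43, 0, 0, 0, 0], [1, 0.63, -0.43, 0, 0, 0, 0], [1, 0.63, -0.43, 0, 0, 0, 0], [1, 0.63, -0.43, 0, 0, 0, 0]])

```text
time_s: 3.0
ee_pos: [0.5449, -0.0155, 0.3055]
eef_rot: [3.142, -0.0, 0.357]
force: [1.3, -0.4, 0.5]
grip_width: 0.0938
grip_force: 0.0
```

Call:
move_arm(increments=[[1, 0, 0, 0, 0, 0, -0.148], [1, 0, 0, 0, 0, 0, -0.148], [1, 0, 0, 0, 0, 0, -0.148], [1, 0, 0, 0, 0, 0, -0.148], [1, 0, 0, 0, 0, 0, -0.148], [1, 0, 0, 0, 0, 0, -0.148], [1, 0, 0, 0, 0, 0, -0.148], [1, 0, 0, 0, 0, 0, -0.148], [1, 0, 0, 0, 0, 0, -0.148], [1, 0, 0, 0, 0, 0, -0.148], [1, 0, 0, 0, 0, 0, -0.148], [1, 0, 0, 0, 0, 0, -0.148], [1, 0, 0, 0, 0, 0, -0.148], [1, 0, 0, 0, 0, 0, -0.148], [1, 0, 0, 0, 0, 0, -0.148], [1, 0, 0, 0, 0, 0, -0.148], [1, 0, 0, 0, 0, 0, -0.148], [1, 0, 0, 0, 0, 0, -0.148], [1, 0, 0, 0, 0, 0, -0.148], [1, 0, 0, 0, 0, 0, -0.148]])

```text
time_s: 5.0
ee_pos: [0.5442, -0.017, 0.3055]
eef_rot: [3.142, 0.0, -2.96]
force: [-0.1, -0.3, 0.1]
grip_width: 0.0941
grip_force: 0.0
```

Call:
move_arm(increments=[[1, 0, 0, 0, 0, 0, -0.148], [1, 0, 0, 0, 0, 0, 0], [1, 0, 0, 0, 0, 0, 0], [1, 0, 0, 0, 0, 0, 0]])

```text
time_s: 5.4
ee_pos: [0.5442, -0.017, 0.3055]
eef_rot: [3.142, 0.0, -2.822]
force: [0.9, -0.0, 0.7]
grip_width: 0.094
grip_force: 0.0
```

Call:
move_arm(increments=[[1, 0, 0, 0.5, 0, 0, 0], [1, 0, 0, 0.5, 0, 0, 0], [1, 0, 0, 0.5, 0, 0, 0], [1, 0, 0, 0.25, 0, 0, 0], [1, 0, 0, 0.25, 0, 0, 0], [1, 0, 0, 0, 0, 0, 0], [0.3, 0, 0, 0, 0, 0, 0], [0.3, 0, 0, 0, 0, 0, 0], [0.3, 0, 0, 0, 0, 0, 0], [0.3, 0, 0, 0, 0, 0, 0], [0.3, 0, 0, 0, 0, 0, 0], [0.3, 0, 0, 0, 0, 0, 0]], force=8)

```text
time_s: 6.6
ee_pos: [0.5442, -0.017, 0.2055]
eef_rot: [-3.142, 0.0, -2.818]
force: [0.8, 0.4, -0.4]
grip_width: 0.0496
grip_force: 0.0
```

```bash
python3 - <<'E'
from h import *
im=[]
for c in("top","side"):
    p=ctrl.camera(c);x,y=proj(p,[.5435,-.0175,.2])[0].astype(int)
    im.append(cv2.resize(p["color"][y-50:y+50,x-50:x+50],(400,400),interpolation=2))
cv2.imwrite("pics/g1.png",np.hstack(im)); o=ctrl.get_obs();print(o["grip_width"],o["force"],o["moment"],o["qpos"])
E
```

```text
0.04145529448180636 [ 0.74353946  0.50718846 -0.26673041] [ 0.07167108 -0.10878199 -0.04505048] [-9.84700598e-02  2.87551093e-01  1.53686064e+00  6.84501903e-07
  1.31716616e+00 -1.99243823e+00]
```

View pics/g1.png

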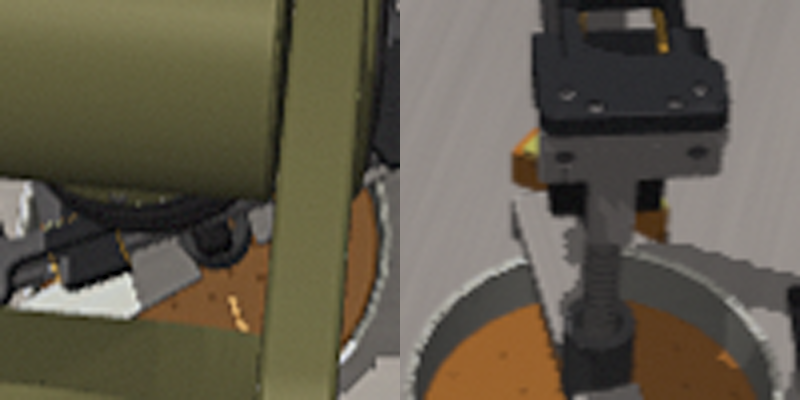

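The side view (right half) shows the near finger squarely in the middle of the black knob bar, about pixel (605,190), with the bar visible equally on both sides. I'll close the gripper.

Call:
move_arm(increments=[[0, 0, 0, 0, 0, 0, 0], [0, 0, 0, 0, 0, 0, 0], [0, 0, 0, 0, 0, 0, 0], [0, 0, 0, 0, 0, 0, 0], [0, 0, 0, 0, 0, 0, 0], [0, 0, 0, 0, 0, 0, 0], [0, 0, 0, 0, 0, 0, 0], [0, 0, 0, 0, 0, 0, 0]], force=20)

```text
time_s: 7.5
ee_pos: [0.5442, -0.017, 0.2055]
eef_rot: [-3.141, 0.0, -2.818]
force: [-0.9, -0.8, 0.3]
grip_width: 0.0141
grip_force: 19.9
```

```bash
cat > f.py <<'E'
from h import *
F=[];M=[]
for i in range(5):
    ctrl.camera("side");o=ctrl.get_obs();F.append(o["force"]);M.append(o["moment"])
print(o["time_s"],o["ee_pos"].round(4),o["eef_rot"].round(4),round(o["grip_width"],4),"F",np.mean(F,0).round(2),np.std(F,0).round(2),"M",np.mean(M,0).round(3),"q6",o["qpos"][5].round(3))
E
python3 f.py
```

```text
7.75 [ 0.5442 -0.017   0.2054] [-3.1415 -0.     -2.8184] 0.0142 F [-0.08 -1.45 -0.51] [0.29 0.92 0.25] M [-0.309 -0.193  0.031] q6 -1.992
```

```bash
python3 - <<'E'
from h import *
from scipy.optimize import brentq
p=ctrl.camera("side"); g=cv2.imread("pics/side0.png").astype(float); C=np.array([.5435,-.0175])
sat=(g[:,:,2]-g[:,:,0]).astype(np.float32)
for a in np.radians([-150,-140,-130,-70,-60,-50,-40]):
    zs=np.arange(.008,.075,.001); d=np.array([np.cos(a),np.sin(a)])*.0885+C
    uv=proj(p,[[*d,z] for z in zs]).astype(np.float32)
    v=cv2.remap(sat,uv[:,0].copy(),uv[:,1].copy(),1)[:,0]
    print(round(np.degrees(a)),v[::4].round(), "z edge",zs[np.argmax(v<(v[:3].mean()+v[-8:].mean())/2)] )
E
```

```text
-150 [101. 100. 100.  97.  82.  52.  28.   8.   4.   4.   3.   4.   4.   4.
   6.   4.   7.] z edge 0.028000000000000018
-140 [ 96.  98. 100.  99.  90.  62.  23.   6.   5.   5.   5.   5.   4.   4.
   3.   8.   9.] z edge 0.03000000000000002
-130 [100. 101. 100. 102.  95.  65.  17.   5.   4.   4.   4.   5.   4.   4.
   4.   6.   7.] z edge 0.02900000000000002
-70 [ 1.  0.  1.  1.  4.  8. 10. 10. 11. 10. 10.  9.  9.  9. 10. 10. 10.] z edge 0.008
-60 [60. 46. 25. 16. 11.  8.  9.  9. 10.  9. 10. 10. 10. 10.  9. 10.  9.] z edge 0.014000000000000005
-50 [100. 101. 101. 100. 101.  56.   9.   4.   4.   4.   5.   4.   4.   3.
   4.   3.   8.] z edge 0.02900000000000002
-40 [101. 101. 101. 100.  94.  52.  10.   5.   4.   4.   4.   5.   3.   3.
   3.   6.   9.] z edge 0.028000000000000018
```

Call:
move_arm(increments=[[0, 0, 0, 0.1, 0, 0, 0], [0, 0, 0, 0.1, 0, 0, 0], [0, 0, 0, 0.1, 0, 0, 0], [0, 0, 0, 0.1, 0, 0, 0]])

```text
time_s: 8.2
ee_pos: [0.5442, -0.017, 0.185]
eef_rot: [-3.142, 0.0, -2.818]
force: [1.0, -2.2, 2.1]
grip_width: 0.0141
grip_force: 19.9
```

```bash
python3 f.py
```

```text
8.45 [ 0.5442 -0.017   0.1853] [ 3.1415e+00 -3.0000e-04 -2.8184e+00] 0.0136 F [ 1.24 -2.06 -0.14] [0.45 0.26 0.41] M [-0.422 -0.409  0.013] q6 -1.992
```

Call:
move_arm(increments=[[0, 0, 0, 0.08, 0, 0, 0], [0, 0, 0, 0.08, 0, 0, 0], [0, 0, 0, 0.06, 0, 0, 0], [0, 0, 0, 0.04, 0, 0, 0]])

```text
time_s: 8.85
ee_pos: [0.5444, -0.017, 0.1726]
eef_rot: [-3.141, 0.001, -2.818]
force: [0.6, -1.8, 8.3]
grip_width: 0.0137
grip_force: 19.9
```

```bash
python3 f.py; python3 - <<'E'
from h import *
p=ctrl.camera("side");x,y=proj(p,[.5435,-.0175,.12])[0].astype(int)
cv2.imwrite("pics/g2.png",cv2.resize(p["color"][y-60:y+60,x-70:x+70],None,fx=5,fy=5,interpolation=2)[:600,:700])
E
```

```text
9.1 [ 0.5443 -0.017   0.1726] [-3.1414e+00  4.0000e-04 -2.8184e+00] 0.0138 F [-0.08 -1.82  5.11] [0.34 0.23 0.51] M [-0.407 -0.04   0.036] q6 -1.992
```

View pics/g2.png

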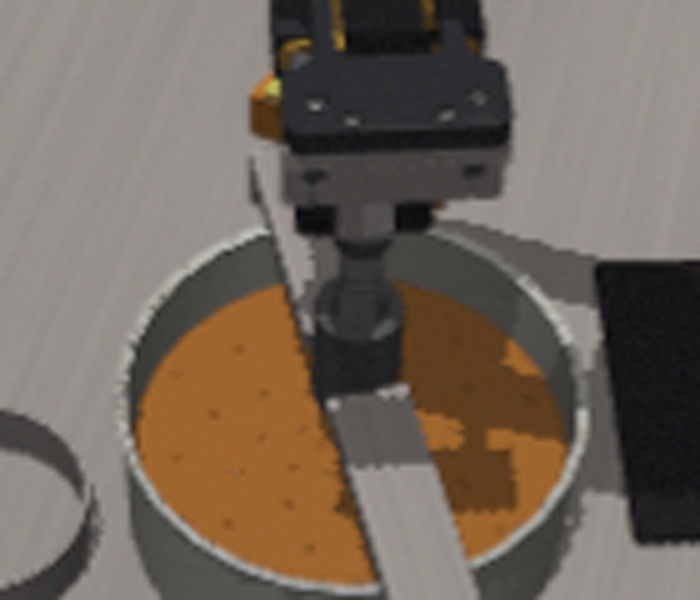

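Call:
move_arm(increments=[[0, 0, 0, -0.06, 0, 0, 0], [0, 0, 0, -0.06, 0, 0, 0], [0, 0, 0, 0, 0, 0, 0]])

```text
time_s: 9.45
ee_pos: [0.5442, -0.017, 0.1787]
eef_rot: [-3.142, 0.0, -2.818]
force: [-0.2, -2.5, 2.2]
grip_width: 0.0137
grip_force: 19.9
```

```bash
python3 f.py
```

```text
9.7 [ 0.5442 -0.017   0.1784] [ 3.1416  0.     -2.8184] 0.0137 F [ 0.22 -1.61  2.82] [0.53 0.58 0.19] M [-0.428 -0.22   0.005] q6 -1.992
```

Call:
move_arm(increments=[[0, 0, 0, 0.02, 0, 0, 0], [0, 0, 0, 0.02, 0, 0, 0]])

```text
time_s: 9.9
ee_pos: [0.5442, -0.017, 0.1764]
eef_rot: [-3.142, 0.0, -2.818]
force: [0.2, -1.6, 2.4]
grip_width: 0.0137
grip_force: 19.9
```

```bash
python3 f.py
```

```text
10.15 [ 0.5441 -0.017   0.1762] [ 3.1414e+00 -4.0000e-04 -2.8184e+00] 0.0138 F [ 0.82 -1.43  0.69] [0.19 0.41 1.26] M [-0.451 -0.324  0.018] q6 -1.992
```

Call:
move_arm(increments=[[0, 0, 0, 0.02, 0, 0, 0]])

```text
time_s: 10.25
ee_pos: [0.5443, -0.017, 0.1756]
eef_rot: [-3.142, 0.0, -2.818]
force: [-0.2, -1.8, 3.5]
grip_width: 0.0136
grip_force: 19.9
```

```bash
python3 f.py
```

```text
10.5 [ 0.5442 -0.017   0.1754] [ 3.1416 -0.     -2.8184] 0.0139 F [ 0.43 -2.15  2.05] [0.55 0.35 0.37] M [-0.426 -0.214  0.012] q6 -1.992
```

Call:
move_arm(increments=[[0, 0, 0, 0.02, 0, 0, 0]])

```text
time_s: 10.6
ee_pos: [0.5443, -0.017, 0.1747]
eef_rot: [-3.141, 0.0, -2.818]
force: [0.0, -1.2, 5.7]
grip_width: 0.0135
grip_force: 19.9
```

```bash
python3 f.py
```

```text
10.85 [ 0.5442 -0.017   0.1745] [-3.1415e+00  2.0000e-04 -2.8184e+00] 0.0136 F [-0.06 -1.88  4.42] [0.46 0.69 0.17] M [-0.398 -0.154  0.012] q6 -1.992
```

```bash
python3 - <<'E'
from h import *
C=np.array([.5435,-.0175]); r=np.arange(.065,.094,.0005)
for z in(.025,.029,.033,.037,.041):
  for c,az in(("side",[-175,-165,-150,-140,-130,-50,-40,-30,-15,-5]),("top",[-30,-15,0,30,45,60,75])):
    p=ctrl.camera(c) if z==.025 else P[c]
    if z==.025: P=globals().get("P",{});P[c]=p
    g=cv2.imread(f"pics/{c}0.png").astype(np.float32);s=g[:,:,2]-g[:,:,0];out=[]
    for a in np.radians(az):
        uv=proj(p,[[C[0]+q*np.cos(a),C[1]+q*np.sin(a),z] for q in r]).astype(np.float32)
        v=cv2.remap(s,uv[:,0].copy(),uv[:,1].copy(),1)[:,0]; b=np.nonzero(v<50)[0]
        out.append(round(r[b[0]]*1e3,1) if len(b) else -1)
    print(z,c,out)
E
python3 f.py
```

```text
0.025 side [np.float64(86.0), np.float64(89.5), np.float64(90.0), np.float64(90.5), np.float64(91.0), np.float64(91.0), np.float64(91.0), np.float64(90.0), np.float64(89.5), np.float64(88.5)]
0.025 top [np.float64(87.0), np.float64(88.5), np.float64(90.5), np.float64(65.0), -1, -1, -1]
0.029 side [np.float64(86.5), np.float64(89.0), np.float64(88.5), np.float64(89.0), np.float64(89.0), np.float64(88.5), np.float64(88.0), np.float64(87.5), np.float64(87.5), np.float64(87.0)]
0.029 top [np.float64(86.0), np.float64(87.5), np.float64(89.5), np.float64(65.0), -1, -1, -1]
0.033 side [np.float64(87.0), np.float64(88.0), np.float64(87.0), np.float64(87.0), np.float64(86.5), np.float64(85.0), np.float64(85.0), np.float64(85.5), np.float64(86.0), np.float64(86.0)]
0.033 top [np.float64(85.5), np.float64(87.0), np.float64(88.5), np.float64(65.0), np.float64(93.0), np.float64(93.5), -1]
0.037 side [np.float64(87.5), np.float64(87.0), np.float64(85.5), np.float64(85.0), np.float64(84.5), np.float64(82.0), np.float64(82.5), np.float64(82.5), np.float64(84.0), np.float64(84.5)]
0.037 top [np.float64(85.0), np.float64(86.0), np.float64(87.5), np.float64(90.5), np.float64(92.0), np.float64(92.5), -1]
0.041 side [np.float64(87.0), np.float64(86.5), np.float64(84.0), np.float64(83.0), np.float64(82.0), np.float64(79.0), np.float64(79.5), np.float64(80.5), np.float64(82.0), np.float64(83.5)]
0.041 top [np.float64(84.0), np.float64(85.5), np.float64(87.0), np.float64(89.5), np.float64(91.0), np.float64(92.0), np.float64(93.5)]
11.2 [ 0.5443 -0.017   0.1745] [-3.1415e+00  1.0000e-04 -2.8184e+00] 0.0137 F [-0.03 -2.06  4.47] [0.66 0.3  0.81] M [-0.399 -0.177  0.022] q6 -1.992
```

Call:
move_arm(increments=[[0, 0, 0, -0.06, 0, 0, 0], [0, 0, 0, -0.07, 0, 0, 0], [0, 0, 0, -0.07, 0, 0, 0], [0, 0, 0, 0, 0, 0, 0], [0, 0, 0, 0, 0, 0, 0]])

```text
time_s: 11.7
ee_pos: [0.5442, -0.017, 0.1847]
eef_rot: [-3.141, 0.0, -2.818]
force: [0.0, -1.4, 2.6]
grip_width: 0.0139
grip_force: 19.9
```

```bash
python3 f.py
```

```text
11.95 [ 0.5442 -0.017   0.1845] [-3.1416e+00  1.0000e-04 -2.8184e+00] 0.0141 F [ 0.37 -1.85  2.1 ] [0.54 0.42 0.36] M [-0.44  -0.183  0.002] q6 -1.992
```

Call:
move_arm(increments=[[0, 0, 0, 0.02, 0, 0, 0], [0, 0, 0, 0.02, 0, 0, 0], [0, 0, 0, 0.02, 0, 0, 0]])

```text
time_s: 12.25
ee_pos: [0.5442, -0.017, 0.1813]
eef_rot: [3.142, -0.0, -2.818]
force: [1.1, -1.9, 2.9]
grip_width: 0.0138
grip_force: 19.9
```

```bash
python3 f.py
```

```text
12.5 [ 0.5441 -0.017   0.1812] [ 3.1414e+00 -4.0000e-04 -2.8184e+00] 0.0137 F [ 0.63 -1.85  0.21] [0.25 0.39 0.59] M [-0.438 -0.332  0.022] q6 -1.992
```

Call:
move_arm(increments=[[0, 0, 0, 0.02, 0, 0, 0], [0, 0, 0, 0.02, 0, 0, 0], [0, 0, 0, 0.02, 0, 0, 0]])

```text
time_s: 12.8
ee_pos: [0.5442, -0.017, 0.1785]
eef_rot: [-3.142, 0.0, -2.818]
force: [0.2, -1.2, 1.5]
grip_width: 0.0139
grip_force: 19.9
```

```bash
python3 f.py
```

```text
13.05 [ 0.5441 -0.017   0.1783] [ 3.1415e+00 -2.0000e-04 -2.8184e+00] 0.0137 F [ 0.58 -1.58  0.96] [0.33 0.36 0.88] M [-0.44  -0.275  0.003] q6 -1.992
```

Call:
move_arm(increments=[[0, 0, 0, 0.02, 0, 0, 0], [0, 0, 0, 0.02, 0, 0, 0], [0, 0, 0, 0.02, 0, 0, 0]])

```text
time_s: 13.35
ee_pos: [0.5442, -0.017, 0.1755]
eef_rot: [-3.142, 0.0, -2.818]
force: [0.2, -1.9, 3.6]
grip_width: 0.0138
grip_force: 19.9
```

```bash
python3 f.py; python3 - <<'E'
from h import *
p=ctrl.camera("side");x,y=proj(p,[.5435,-.0175,.12])[0].astype(int)
z=ctrl.get_obs()["ee_pos"][2]-.2055
R=np.array([np.cos(.325),np.sin(.325)])*.025
pts=proj(p,[[.5435+k*R[0],-.0175+k*R[1],.2+z] for k in(-1,0,1)])
i=cv2.resize(p["color"][y-60:y+30,x-50:x+60],None,fx=6,fy=6,interpolation=2)
for u in pts: cv2.circle(i,tuple(int(v) for v in (u-[x-50,y-60]+.5)*6),3,(0,0,255),-1)
cv2.imwrite("pics/g3.png",i)
E
```

```text
13.6 [ 0.5442 -0.017   0.1754] [ 3.1415e+00 -1.0000e-04 -2.8184e+00] 0.0137 F [ 0.44 -1.82  1.94] [0.18 0.34 0.83] M [-0.44  -0.238  0.018] q6 -1.992
```

View pics/g3.png

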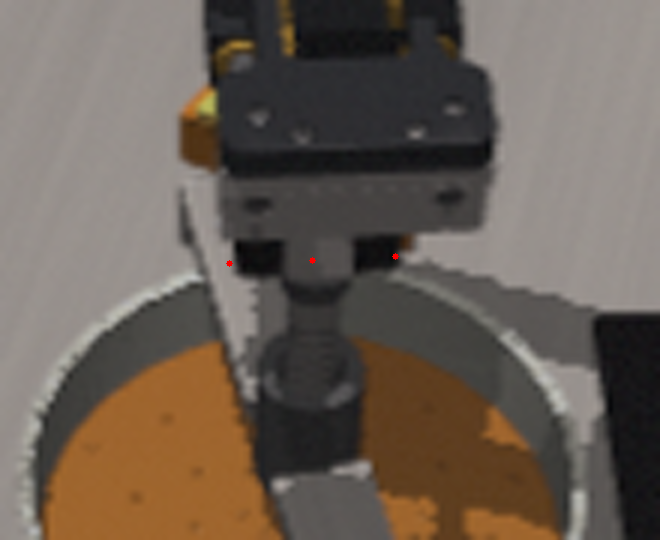

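```bash
python3 - <<'E'
from h import *
P={c:ctrl.camera(c) for c in("top","side")}
I={c:cv2.imread(f"pics/{c}0.png").astype(np.float32) for c in P}
xs=np.arange(.47,.62,.0007);ys=np.arange(-.09,.06,.0007);X,Y=np.meshgrid(xs,ys)
for z in(.070,.075,)+tuple(np.arange(.014,.048,.003)):
    W={}
    for c in P:
        uv=proj(P[c],np.c_[X.ravel(),Y.ravel(),np.full(X.size,z)]).astype(np.float32).reshape(*X.shape,2)
        g=cv2.remap(I[c],uv[...,0].copy(),uv[...,1].copy(),2); W[c]=g
    # keep biscuit pixels in both
    m=np.logical_and.reduce([(w[...,2]-w[...,0]>60) for w in W.values()]).astype(np.uint8)
    m=cv2.erode(m,np.ones((7,7)))>0
    h={c:(lambda g:g-cv2.GaussianBlur(g,(0,0),6))(w[...,1]) for c,w in W.items()}
    best=(-1,)
    for dx in range(-7,8):
        for dy in range(-7,8):
            s=np.roll(h["side"],(dy,dx),(0,1)); mm=m&np.roll(m,(dy,dx),(0,1))
            if mm.sum()>500: best=max(best,(np.corrcoef(h["top"][mm],s[mm])[0,1],dx*.7,dy*.7))
    print(round(z,3),m.sum(),best)
E
```

```text
0.07 14778 (np.float64(0.021870585966584866), 4.8999999999999995, 1.4)
0.075 14059 (np.float64(0.05933156283405084), 4.8999999999999995, 1.4)
0.014 10696 (np.float64(0.10134026606696611), -4.8999999999999995, -4.8999999999999995)
0.017 11247 (np.float64(0.05461827201221906), 4.8999999999999995, -4.199999999999999)
0.02 11863 (np.float64(0.0708157465903105), 2.0999999999999996, 4.8999999999999995)
0.023 12437 (np.float64(0.06382732339181899), 1.4, 3.5)
0.026 13069 (np.float64(0.0861862092797839), 0.7, 0.7)
0.029 13701 (np.float64(0.0882786270482428), 0.7, -0.7)
0.032 14334 (np.float64(0.33136327067739557), 2.8, 4.8999999999999995)
0.035 14949 (np.float64(0.6498795461444039), 2.8, 4.8999999999999995)
0.038 15508 (np.float64(0.6180159844801381), 2.8, 2.8)
0.041 16039 (np.float64(0.5827364218428908), 3.5, 0.7)
0.044 16380 (np.float64(0.521756219483045), 3.5, -1.4)
0.047 16473 (np.float64(0.5070881566253156), 3.5, -4.199999999999999)
```

Call:
move_arm(increments=[[0, 0, 0, 0.017, 0, 0, 0], [0, 0, 0, 0.017, 0, 0, 0], [0, 0, 0, 0, 0, 0, 0], [0, 0, 0, 0, 0, 0, 0], [0, 0, 0, 0, 0, 0, 0], [0, 0, 0, 0, 0, 0, 0]])

```text
time_s: 14.35
ee_pos: [0.5443, -0.017, 0.1739]
eef_rot: [-3.141, 0.0, -2.818]
force: [-0.2, -1.6, 5.6]
grip_width: 0.014
grip_force: 19.9
```

```bash
python3 f.py
```

```text
14.6 [ 0.5443 -0.017   0.1739] [-3.1415e+00  2.0000e-04 -2.8184e+00] 0.0139 F [ 0.09 -1.82  4.99] [0.64 0.47 0.21] M [-0.411 -0.105  0.027] q6 -1.992
```

Call:
move_arm(increments=[[0, 0, 0, 0, 0, 0, 0.06], [0, 0, 0, 0, 0, 0, 0.06], [0, 0, 0, 0, 0, 0, 0.06], [0, 0, 0, 0, 0, 0, 0.06], [0, 0, 0, 0, 0, 0, 0.06], [0, 0, 0, 0, 0, 0, 0.06], [0, 0, 0, 0, 0, 0, 0.06], [0, 0, 0, 0, 0, 0, 0.06], [0, 0, 0, 0, 0, 0, 0.06], [0, 0, 0, 0, 0, 0, 0.06], [0, 0, 0, 0, 0, 0, 0.06], [0, 0, 0, 0, 0, 0, 0.06], [0, 0, 0, 0, 0, 0, 0.06], [0, 0, 0, 0, 0, 0, 0.06], [0, 0, 0, 0, 0, 0, 0.06]])

```text
time_s: 16.1
ee_pos: [0.5436, -0.0176, 0.1737]
eef_rot: [-3.14, -0.001, 2.562]
force: [-6.7, -6.0, 8.3]
grip_width: 0.0138
grip_force: 20.0
```

```bash
python3 f.py
```

```text
16.35 [ 0.5435 -0.0176  0.1737] [-3.1398e+00 -1.0000e-03  2.5645e+00] 0.0138 F [-6.4  -5.85  6.68] [0.42 0.61 0.2 ] M [-1.277  0.947  0.004] q6 -1.092
```

Call:
move_arm(increments=[[0, 0, 0, 0, 0, 0, 0.05], [0, 0, 0, 0, 0, 0, 0.05], [0, 0, 0, 0, 0, 0, 0.05]])

```text
time_s: 16.65
ee_pos: [0.5432, -0.0172, 0.1737]
eef_rot: [-3.14, -0.002, 2.413]
force: [-9.6, -2.9, 8.1]
grip_width: 0.0134
grip_force: 20.0
```

```bash
python3 f.py
```

```text
16.9 [ 0.5432 -0.0172  0.1736] [-3.1395e+00 -1.9000e-03  2.4148e+00] 0.0138 F [-9.38 -3.26  8.54] [0.46 0.38 0.42] M [-0.805  1.493  0.07 ] q6 -0.942
```

Call:
move_arm(increments=[[0, 0, 0, 0, 0, 0, 0.05], [0, 0, 0, 0, 0, 0, 0.05], [0, 0, 0, 0, 0, 0, 0]])

```text
time_s: 17.2
ee_pos: [0.5434, -0.0177, 0.1736]
eef_rot: [-3.139, -0.001, 2.313]
force: [-6.1, -7.7, 6.9]
grip_width: 0.0137
grip_force: 20.1
```

```bash
python3 f.py
```

```text
17.45 [ 0.5435 -0.0177  0.1737] [-3.1393e+00 -5.0000e-04  2.3147e+00] 0.014 F [-6.84 -7.59  6.72] [0.47 0.47 0.34] M [-1.385  1.068  0.293] q6 -0.843
```

Call:
move_arm(increments=[[0, 0, 0, 0, 0, 0, 0.04], [0, 0, 0, 0, 0, 0, 0]])

```text
time_s: 17.65
ee_pos: [0.5435, -0.0178, 0.1736]
eef_rot: [-3.139, -0.0, 2.274]
force: [-6.4, -7.8, 7.0]
grip_width: 0.0142
grip_force: 20.6
```

```bash
python3 f.py
```

```text
17.9 [ 0.5435 -0.0177  0.1736] [-3.1392e+00 -3.0000e-04  2.2750e+00] 0.0142 F [-6.1  -7.86  6.48] [0.55 0.08 0.42] M [-1.447  1.017  0.426] q6 -0.803
```

Call:
move_arm(increments=[[0, 0, 0, 0, 0, 0, 0.04], [0, 0, 0, 0, 0, 0, 0]])

```text
time_s: 18.1
ee_pos: [0.5436, -0.0178, 0.1736]
eef_rot: [-3.139, 0.0, 2.234]
force: [-6.2, -8.7, 6.0]
grip_width: 0.0148
grip_force: 21.1
```

```bash
python3 f.py
```

```text
18.35 [ 0.5436 -0.0178  0.1736] [-3.1392e+00  1.0000e-04  2.2349e+00] 0.0145 F [-5.25 -8.38  5.67] [0.28 0.26 0.36] M [-1.555  0.844  0.434] q6 -0.763
```

Call:
move_arm(increments=[[0, 0, 0, 0, 0, 0, -0.03], [0, 0, 0, 0, 0, 0, -0.03], [0, 0, 0, 0, 0, 0, 0], [0.5, 0, 0, 0, 0, 0, 0], [0.5, 0, 0, 0, 0, 0, 0], [0.5, 0, 0, 0, 0, 0, 0], [0.5, 0, 0, 0, 0, 0, 0], [0.5, 0, 0, 0, 0, 0, 0], [0.5, 0, 0, 0, 0, 0, 0], [0.5, 0, 0, 0, 0, 0, 0]])

```text
time_s: 19.35
ee_pos: [0.5442, -0.0169, 0.1737]
eef_rot: [3.142, -0.0, 2.295]
force: [-0.4, 0.1, -0.0]
grip_width: 0.0471
grip_force: 0.0
```

```bash
python3 f.py; python3 - <<'E'
from h import *
p=ctrl.camera("side");x,y=proj(p,[.5435,-.0175,.12])[0].astype(int)
cv2.imwrite("pics/g4.png",cv2.resize(p["color"][y-60:y+30,x-50:x+60],None,fx=6,fy=6,interpolation=2))
E
```

```text
19.6 [ 0.5442 -0.017   0.1737] [-3.1416e+00 -1.0000e-04  2.2948e+00] 0.0471 F [ 0.3   0.16 -0.29] [0.21 0.27 0.55] M [ 0.006 -0.103 -0.011] q6 -0.822
```

View pics/g4.png

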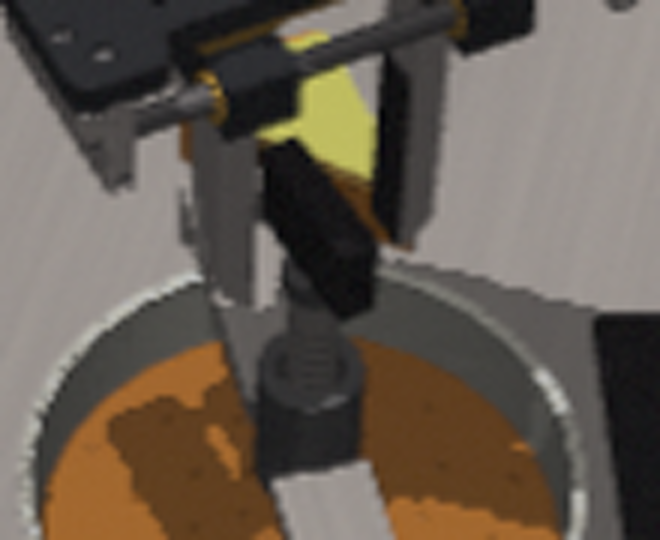

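The knob is down, turned and free: its black bar spans about (285,150) to (350,300), clear of both open fingers. I'll lift straight up.

Call:
move_arm(increments=[[0.6, 0, 0, 0, 0, 0, 0], [0.6, 0, 0, 0, 0, 0, 0], [0.6, 0, 0, -0.2, 0, 0, 0], [0.6, 0, 0, -0.4, 0, 0, 0], [0.6, 0, 0, -0.6, 0, 0, 0], [0.6, 0, 0, -0.6, 0, 0, 0], [0.6, 0, 0, -0.6, 0, 0, 0], [0.6, 0, 0, 0, 0, 0, 0], [0.6, 0, 0, 0, 0, 0, 0]])

```text
time_s: 20.55
ee_pos: [0.5442, -0.017, 0.2943]
eef_rot: [3.141, 0.001, 2.295]
force: [0.4, 0.1, -0.3]
grip_width: 0.0564
grip_force: 0.0
```

```bash
python3 - <<'E'
from h import *
p=ctrl.camera("side");x,y=proj(p,[.5435,-.0175,.12])[0].astype(int)
a=.325-1.13; R=np.array([np.cos(a),np.sin(a)])
N=np.array([-R[1],R[0]]); C=np.array([.5435,-.0175])
i=cv2.resize(p["color"][y-60:y+30,x-50:x+60],None,fx=6,fy=6,interpolation=2)
X=[[*(C+u*.025*R+v*.007*N),.232-.0317] for u,v in((1,1),(1,-1),(-1,-1),(-1,1))]
cv2.polylines(i,[((proj(p,X)-[x-50,y-60]+.5)*6).astype(int).reshape(-1,1,2)],True,(0,255,0))
cv2.imwrite("pics/g5.png",i)
E
```

```text
(no output)
```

View pics/g5.png

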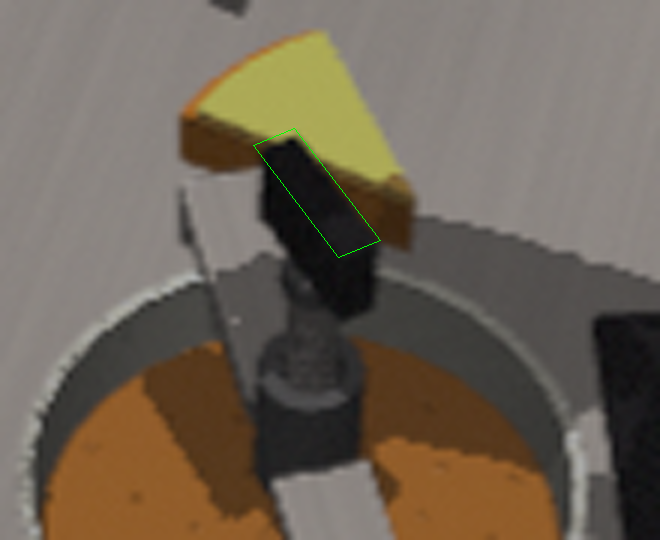

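The overlay lies on the knob's top face, from about (275,140) to (360,250). The probe is still down and the knob is turned to the stop, with the gripper well clear above it.

```bash
python3 -c "
from station import ctrl
print(ctrl.hand_in())"
```

```text
the job is handed in; nothing more can be done
None
```

I lowered the probe onto the biscuit base (about 4 N by estimate), turned the knob clockwise to its stop, and released it. The last picture shows it still down and locked; I handed the job in, and no verdict came back.

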